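# Clamp a pipe offcut with the T-handle screw

## Task

Get the white pipe ready for sawing: push it along its cradle until its end rests against the stop plate, then wind the clamp's T-handle clockwise, half turn by half turn, taking hold of its two arms in turn, until the foot bears on the pipe and the handle has become between one and a half times and twice as hard to turn as when it runs free. Do not overtighten, the thin pipe would be crushed. Let go, and leave the pot, the bottle and the end cap where they are.

Things in the scene. Friction and masses are not known exactly. Their poses are not given: they have to be found in the camera images.
- clamp: Grey steel pipe clamp fixed to the bench: base 250 mm along y, 130 along x, 12 thick; origin on the bench under the screw, z up. V-cradles 105 mm to the -y and 60 mm to the +y side hold the pipe along y, its axis 50 mm up. A yoke (102 mm along x, 34 along y, top 145 mm up, collar to 153) bridges the pipe and carries the screw. Stop plate (90 mm wide, 87 high, 10 thick) near the +y end.
- bar_mid (a point): Middle of the T-handle on the upright screw axis, 200 mm above the bench; it stays at that height. Clockwise from above lowers a square rubber foot (36 mm) by 16 mm a turn; it meets the pipe after 3.8 to 7.5 rad, how many is not measured: feel for it. Then the force on the pipe grows about 85 N per rad: over 50 N is firm, over 150 N crushes the pipe.
- bar_end_a (a point): Grip point on one arm of the level T-handle: round steel bar 12 mm thick, 42 mm from the axis, at mid-height. The arm is free from the 22 mm thick hub to a 20 mm ball 68 mm out; both arms are alike and start at any angle. Turning free takes 0.30 N m (7 N here), plus 0.0025 N m per N on the pipe: 0.43 at 50 N, 0.68 (16 N here) at 150 N.
- bar_end_b (a point): The same grip point on the opposite arm, 42 mm on the other side of the axis. The screw stays where it is left. When the hand stops after a push part of the resistance relaxes: the torque then felt about the axis is some 0.1 N m less (about 0.2 when free, 0.42 at some 90 N).
- pipe_center (a point): Middle of the loose white plastic pipe (40 mm diameter, 280 mm long, about 0.25 kg), half-way along it and on its axis, 50 mm above the bench. It lies in the cradles along the clamp's y, through the yoke, and sticks out far at the -y end; it slides with a few N. It starts 25 to 50 mm short of the stop.
- pipe: The same pipe; origin at mid-length on its underside, its length along its own y, z up. It is home when its +y end touches the stop plate, its middle then 140 mm from the stop's face.
- stop_face (a point): Middle of the stop plate's face that the pipe's end must touch, on the pipe's axis line, 50 mm above the bench; axes as the clamp's (the pipe comes from its -y side).
- pot: Black plant pot, 80 mm wide, 75 mm high, origin under its middle. Leave alone.
- feed: Green plant-feed bottle, 70 mm wide, 170 mm high, origin under its middle. Leave alone.
- endcap: White pipe end cap, 52 mm wide, 36 mm high, origin under its middle. Leave alone.

How it is judged:
By the outcome, as a careful person would: the job done as asked, in the order asked, and still so for the second after the job is handed in, with the robot touching nothing.
It also fails if it takes over 72 s, if anything falls off the work surface, if the arm or the gripper's body presses on something with over 40 N, if the wrist force passes 120 N, or if a joint passes its speed limit or range.

## Robot

A 6-joint arm with a two-finger parallel gripper is mounted at the origin on the work surface. World frame = base frame: x ahead of the robot, y to its left, z up, the work surface at z = 0. Lengths are in m, angles in rad, forces in N, time in s.
With the tool pointing down it reaches from about 0.275 to 0.975 m from the base axis. Payload 8.4 kg.
Tool frame: the origin (TCP) lies on the centre line of the jaws, within the pads' length; the fingertips stand 14 mm ahead of it and the grasp point (between the pads) lies 5 mm behind it; y points along the fingers, z is the direction in which the jaws open and shut, and the axes are right-handed (so a half turn about y gives the same grasp; the last joint's range is limited). The gripper opens to 92 mm and grips with 3 to 60 N. Pads are 20 mm wide; open, the fingers measure 128 mm over their backs; the gripper's body (75 mm by 189 mm) begins 69 mm behind the grasp point.
Start: joints at [-1.267, 0.353, 1.633, -0, 1.155, -0.002], TCP at [0.188, -0.596, 0.229] pointing down, gripper open.
Joint ranges: [-2.63, 2.63], [-0.92, 2.1], [0.06, 2.66], [-1.3, 4.44], [0, 2.69], [-3.02, 3.02]. Speed limits (rad/s): [2.22, 2.22, 2.79, 3.14, 3.14, 3.14].

## Interface

Orientations are given as a rotation vector (axis times angle).
In Python, from rig import ctrl gives the robot as it stands.
- The arm moves only by the tool jog_arm, never from a script. Its arguments are lists of equal length, an entry for each row: "slide": the shift along the tool's x, y, z in mm, a list of three; "rotation": the turn, a rotation vector about the tool's x, y, z in rad, a list of three; "fingers": the finger opening in mm, from 0 to 91.9. In form: {"slide": [[tx, ty, tz], ...], "rotation": [[rx, ry, rz], ...], "fingers": [fingers, ...]}. A call has exactly 10 rows; each row shifts and turns the commanded pose from where the row before left it, along the tool's axes as they then stand; what a row does not reach is not made up. A row lasts 1/8 s, in which the tool goes at most 62.5 mm and 10.7 degrees, less where a joint would pass 70% of its speed; a pose out of reach is approached as far as the arm can. A call with a gripper value outside its range is refused whole. The fingers move at their own pace and stop on an object; "grip_force" is the grip in N (left out, the last holds). Time passes only in rows, so rows that do not move let the fingers close, or fill a call up. It gives the time, the measured TCP pose, the force and the opening at its end, in the units of the state.
- ctrl.get_obs(): the state, without advancing time (a new reading comes with each control period).
- ctrl.snapshot(name): name is "scene" or "side" or "wrist"; returns a dict with "pixels" (420x560x3 uint8, blue, green, red), "depth" (420x560 float32, m along the optical axis (not along the pixel's ray), 0 where there is no reading), "camera_matrix" (3x3 intrinsics, pixels), "extrinsics" (4x4, takes a point from camera to world coordinates). Camera axes: x right, y up, looking along -z (the intrinsics and any distortion apply to the point x, -y, -z); pixel columns grow to the right and rows downward; lengths in m; the calibration is good to about 2 mm. A picture is of the moment at which its call begins.
- ctrl.finish_job(): hands the job in, once; it reports no verdict.
The state is a dict: "clock": time; "joint_pos": joint angles; "qvel": joint speeds; "joint_efforts": joint torques, N m; "eef_pos": TCP position; "tcp_rot": TCP orientation; "ft_force": force on the tool from outside, world axes, zero at the start; "ft_torque": the same for the moment, N m; "width": opening from 0.0 (shut) to 1.0 (fully open).
Only numpy, scipy, OpenCV 4.12 (cv2) and the standard library are available. Lean on these libraries where they do the work, as an engineer would, in place of code of your own. Each camera call takes 0.05 s, during which the arm holds its last target. There are 200 camera calls.

## Working session

There is one attempt and no reset: what is moved stays moved. The work goes in short steps, Python scripts to look and compute and a tool call to move; the robot and the scene stay as the last step left them, time stands still between calls to the robot, and variables do not carry over. Pictures are saved under pics/ and viewed, about 8 in all and at most 12, crops included, and the job is handed in when it is done.

Besides the shell and the picture viewer there is one more tool, called as name(argument=value, ...) on one line, values as JSON. jog_arm: Moves the arm, as the interface text tells. Its arguments: {"type":"object","properties":{"slide":{"type":"array"},"rotation":{"type":"array"},"fingers":{"type":"array"},"grip_force":{"type":"number"}},"required":["slide","rotation","fingers"]}

```bash
ls; mkdir -p pics
cat > h.py <<'E'
import numpy as np, cv2
from rig import ctrl
from scipy.spatial.transform import Rotation as R
def snap(n,f):
    s=ctrl.snapshot(n); cv2.imwrite('pics/'+f+'.png',s['pixels']); np.savez('pics/'+f+'.npz',**{k:np.array(v) for k,v in s.items()}); return s
def P(s,u,v,r=1):
    d=s['depth'][v-r:v+r+1,u-r:u+r+1]; d=np.median(d[d>0]); K=s['camera_matrix']
    p=np.array([(u-K[0,2])/K[0,0]*d,-(v-K[1,2])/K[1,1]*d,-d,1]); return (s['extrinsics']@p)[:3]
def cloud(s):
    d=s['depth'];K=s['camera_matrix'];v,u=np.indices(d.shape)
    p=np.stack([(u-K[0,2])/K[0,0]*d,-(v-K[1,2])/K[1,1]*d,-d,np.ones_like(d)],-1)
    return (p@s['extrinsics'].T)[...,:3]
E
python3 - <<'E'
from h import *
a=snap('scene','s1');b=snap('side','d1')
o=ctrl.get_obs();print(o); print(R.from_rotvec(o['tcp_rot']).as_matrix().round(3))
for s in(a,b):print(s['camera_matrix'],s['extrinsics'].round(3))
E
```

```text
pics
{'clock': 0.1, 'joint_pos': array([-1.26742057e+00,  3.53585739e-01,  1.63403251e+00, -1.13492420e-05,
        1.15520235e+00, -2.41346816e-03]), 'qvel': array([ 0.0005288 , -0.00082421, -0.00186539, -0.00191825,  0.00107702,
       -0.00141027]), 'joint_efforts': array([ 1.64685994e-04, -5.94902658e+01, -3.34933341e+01,  6.99277804e-02,
        1.83506001e-02, -1.43585675e-05]), 'eef_pos': array([ 0.18801803, -0.59561288,  0.22794614]), 'tcp_rot': array([-0.31714678,  2.05801294, -2.05548968]), 'ft_force': array([0.05563422, 0.05103681, 0.32830212]), 'ft_torque': array([ 0.01364411,  0.01953458, -0.0093795 ]), 'width': 1.00165459225575}
[[-0.954 -0.     0.301]
 [-0.301  0.001 -0.954]
 [ 0.    -1.    -0.001]]
[[501.64610193   0.         280.45671298]
 [  0.         501.64610193 208.78321434]
 [  0.           0.           1.        ]] [[-0.136 -0.518  0.845  1.46 ]
 [ 0.99  -0.091  0.103  0.248]
 [ 0.024  0.851  0.525  0.694]
 [ 0.     0.     0.     1.   ]]
[[470.5953601    0.         283.22957812]
 [  0.         470.5953601  207.79105875]
 [  0.           0.           1.        ]] [[-0.877  0.285 -0.387  0.211]
 [-0.48  -0.543  0.689  0.777]
 [-0.014  0.79   0.614  0.72 ]
 [ 0.     0.     0.     1.   ]]
```

View pics/s1.png

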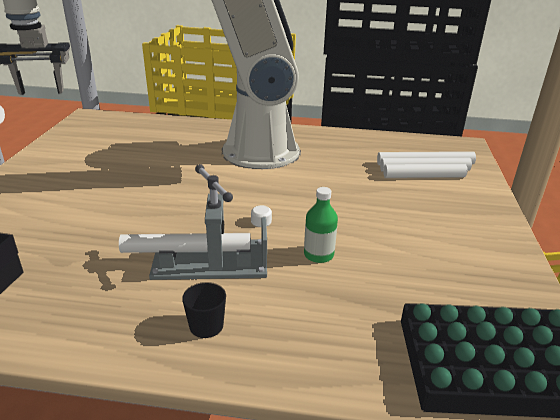

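View pics/d1.png

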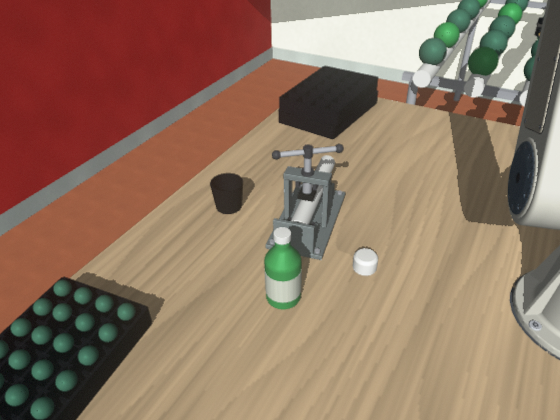

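The scene view shows the handle balls near (199,169) and (229,197), the pipe's free end near (122,243) and the stop plate near (265,240). The pot is at (205,310), the bottle at (321,230) and the end cap at (262,215).

Run:
```python
from h import *
a=dict(np.load('pics/s1.npz'));b=dict(np.load('pics/d1.npz'))
A=cloud(a);B=cloud(b)
for n,s,l in(('s',a,[(199,169),(229,197),(213,182),(124,243),(265,222),(265,260),(262,212),(321,192),(205,288)]),('d',b,[(276,155),(339,148),(308,152),(328,160),(365,255),(282,233)])):
    for u,v in l: print(n,u,v,P(s,u,v).round(4))
# all points near clamp
for n,C,im in(('s',A,a['pixels']),('d',B,b['pixels'])):
    c=P(a,213,182)[:2]
    near=np.linalg.norm(C[...,:2]-c,axis=-1)<.27
    z=C[...,2]
    h=near&(z>.185)&(z<.215)&(np.linalg.norm(C[...,:2]-c,axis=-1)<.1)
    q=C[h][:,:2]; print(n,'handle',h.sum(), cv2.minAreaRect(q.astype(np.float32)))
    w=near&(z>.06)&(z<.073)&(im.min(-1)>150)&(np.linalg.norm(C[...,:2]-c,axis=-1)<.25)
    q=C[w][:,:2].astype(np.float32)
    m,bl,wd=None,None,None
    print('pipe',w.sum(),q.min(0),q.max(0),cv2.fitLine(q,cv2.DIST_HUBER,0,.01,.01).ravel())
    w=near&(z>.007)&(z<.017); q=C[w][:,:2].astype(np.float32)
    print('base',w.sum(),cv2.minAreaRect(q), q.min(0),q.max(0))
    w=near&(z>.139)&(z<.149); q=C[w][:,:2].astype(np.float32)
    if w.sum()>5: print('yoke',w.sum(),cv2.minAreaRect(q))
    w=near&(z>.08)&(z<.092)&(np.abs(C[...,1]-c[1]-.1)<.06); q=C[w][:,:2].astype(np.float32)
    if w.sum()>5:print('stop',w.sum(),cv2.minAreaRect(q))
cv2.imwrite('pics/c1.png',np.hstack([cv2.resize(a['pixels'][150:290,110:290],None,fx=2.2,fy=2.2,interpolation=2),cv2.resize(b['pixels'][135:275,250:420],None,fx=2.2,fy=2.2,interpolation=2)]))
```

```text
s 199 169 [ 0.5435 -0.0399  0.2045]
s 229 197 [0.6468 0.0483 0.2046]
s 213 182 [0.5963 0.004  0.2059]
s 124 243 [ 0.6384 -0.1868  0.0617]
s 265 222 [0.5426 0.1023 0.0859]
s 265 260 [0.609  0.1136 0.0323]
s 262 212 [0.4246 0.0758 0.0363]
s 321 192 [0.5361 0.2202 0.1706]
s 205 288 [0.7536 0.0218 0.0635]
d 276 155 [0.6353 0.0493 0.2055]
d 339 148 [ 0.5295 -0.0351  0.2067]
d 308 152 [0.5808 0.0093 0.2064]
d 328 160 [ 0.6149 -0.1817  0.0707]
d 365 255 [0.4132 0.0733 0.0381]
d 282 233 [0.524  0.2267 0.1716]
s handle 411 ((0.5896007418632507, 0.001806415617465973), (0.15488381683826447, 0.021300923079252243), 37.68130111694336)
pipe 517 [ 0.5682256  -0.20158842] [0.6408476  0.07579702] [ 0.17414315 -0.98472035  0.6023323  -0.04134867]
base 2515 ((0.5984312295913696, 0.036463841795921326), (0.2850700616836548, 0.37704184651374817), 53.10158920288086) [ 0.40959975 -0.1393069 ] [0.8230577 0.2596021]
yoke 362 ((0.5595158338546753, 0.11112409830093384), (0.10270947962999344, 0.2642980217933655), 14.340593338012695)
stop 118 ((0.5689534544944763, 0.1044238954782486), (0.08940620720386505, 0.00872691348195076), 9.606319427490234)
d handle 528 ((0.5862226486206055, 0.00040677934885025024), (0.15323813259601593, 0.02589811384677887), 39.120365142822266)
pipe 442 [ 0.5563123  -0.20299175] [0.6365801  0.07411649] [ 0.17047358 -0.98536223  0.58249533 -0.01818385]
base 1457 ((0.5997430086135864, 0.041993796825408936), (0.34665417671203613, 0.4514649510383606), 37.276580810546875) [ 0.38638324 -0.23642935] [0.8118675 0.2709401]
yoke 506 ((0.5610336661338806, 0.11217263340950012), (0.10204387456178665, 0.2647518217563629), 12.28126335144043)
stop 257 ((0.5655630230903625, 0.10409772396087646), (0.08948961645364761, 0.014482855796813965), 12.604954719543457)
```

View pics/c1.png

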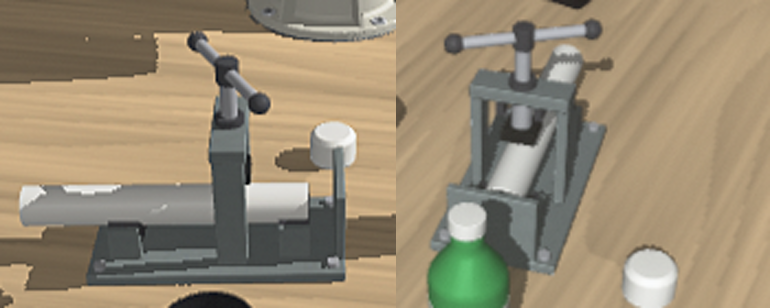

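jog_arm(slide=[[-50,0,-20],[-50,0,-20],[-50,0,-20],[-50,0,-20],[-50,0,-20],[-50,0,-20],[-50,0,-20],[-50,0,-20],[-50,0,-20],[-50,0,-20]], rotation=[[0,0,0],[0,0,0],[0,0,0],[0,0,0],[0,0,0],[0,0,0],[0,0,0],[0,0,0],[0,0,0],[0,0,0]], fingers=[0,0,0,0,0,0,0,0,0,0], grip_force=40)

```text
clock: 1.35
eef_pos: [0.6058, -0.2534, 0.2282]
tcp_rot: [-0.318, 2.057, -2.057]
ft_force: [0.7, -0.4, 0.3]
width: 0.006
```

```bash
cat >> h.py <<'E'
def go(tgt,psi):  # target TCP (m), psi = angle of tool z in world (deg): shift in present tool axes, turn about tool y, pose
    o=ctrl.get_obs(); M=R.from_rotvec(o['tcp_rot']).as_matrix()
    p=np.degrees(np.arctan2(M[1,2],M[0,2]))
    d=M.T@(np.array(tgt)-o['eef_pos'])*1000
    ry=-np.radians(psi-p)
    d2=R.from_rotvec([0,ry,0]).as_matrix().T@d
    print('t',o['clock'],'pos',o['eef_pos'].round(4),'psi',p.round(1),'down',M[:,1].round(3),'w',round(o['width'],3),'q',o['joint_pos'].round(2))
    print('slide mm',d.round(1),'ry',ry.round(3),'slide if turned first',d2.round(1)); return o
AX=np.array([.588,.001])
Y=np.array([-.172,.985])
def tq():
    o=ctrl.get_obs(); r=o['eef_pos'][:2]-AX; f=o['ft_force']
    T=r[0]*f[1]-r[1]*f[0]
    print('F',f.round(1),'M',o['ft_torque'].round(2),'rxF',T.round(3),'rxF+Mz',(T+o['ft_torque'][2]).round(3),'r',np.hypot(*r).round(4),'ang',np.degrees(np.arctan2(r[1],r[0])).round(1))
E
python3 - <<'E'
from h import *
go([.629,-.235,.05],-80.1)
E
```

```text
t 1.35 pos [ 0.6058 -0.2534  0.2282] psi -72.5 down [-0.001  0.    -1.   ] w 0.006 q [-0.4   0.4   1.56 -0.    1.18  0.87]
slide mm [-27.8 178.2 -10.5] ry 0.133 slide if turned first [-26.1 178.2 -14.1]
```

jog_arm(slide=[[0,0,0],[-26,0,-14],[0,30,0],[0,40,0],[0,40,0],[0,40,0],[0,28,0],[0,0,0],[0,0,0],[0,0,0]], rotation=[[0,0.133,0],[0,0,0],[0,0,0],[0,0,0],[0,0,0],[0,0,0],[0,0,0],[0,0,0],[0,0,0],[0,0,0]], fingers=[0,0,0,0,0,0,0,0,0,0])

```text
clock: 2.6
eef_pos: [0.629, -0.2369, 0.0523]
tcp_rot: [-0.182, 2.129, -2.131]
ft_force: [0.0, 0.4, 0.7]
width: 0.001
```

Run:
```python
from h import *
go([.621,-.194,.05],-80.1)
s=snap('scene','s2');snap('side','d2');b=dict(np.load('pics/d2.npz'))
cv2.imwrite('pics/c2.png',np.hstack([cv2.resize(s['pixels'][150:290,100:290],None,fx=2,fy=2,interpolation=2),cv2.resize(b['pixels'][115:255,260:430],None,fx=2,fy=2,interpolation=2)]))
```

```text
t 2.6 pos [ 0.629  -0.2369  0.0523] psi -80.1 down [ 0.002 -0.001 -1.   ] w 0.001 q [-0.36  0.62  1.65  0.    0.88  1.04]
slide mm [  0.5   2.2 -43.6] ry 0.0 slide if turned first [  0.5   2.2 -43.6]
```

View pics/c2.png

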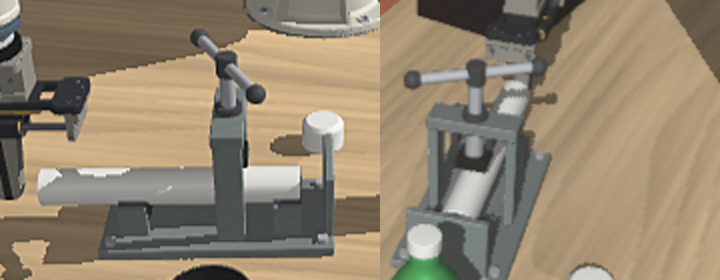

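jog_arm(slide=[[0,0,-6],[0,0,-6],[0,0,-5],[0,0,-4],[0,0,-4],[0,0,-4],[0,0,-4],[0,0,-2],[0,0,-1],[0,0,0]], rotation=[[0,0,0],[0,0,0],[0,0,0],[0,0,0],[0,0,0],[0,0,0],[0,0,0],[0,0,0],[0,0,0],[0,0,0]], fingers=[0,0,0,0,0,0,0,0,0,0])

```text
clock: 3.95
eef_pos: [0.6218, -0.2009, 0.0506]
tcp_rot: [-0.185, 2.131, -2.131]
ft_force: [0.3, -1.1, 1.3]
width: 0.002
```

jog_arm(slide=[[0,0,-1],[0,0,-1],[0,0,-1],[0,0,-0.5],[0,0,-0.5],[0,0,-0.5],[0,0,-0.5],[0,0,-0.5],[0,0,-0.5],[0,0,0]], rotation=[[0,0,0],[0,0,0],[0,0,0],[0,0,0],[0,0,0],[0,0,0],[0,0,0],[0,0,0],[0,0,0],[0,0,0]], fingers=[0,0,0,0,0,0,0,0,0,0])

```text
clock: 5.2
eef_pos: [0.6207, -0.1951, 0.0506]
tcp_rot: [-0.185, 2.131, -2.131]
ft_force: [0.4, -2.6, 0.5]
width: 0.005
```

jog_arm(slide=[[0,0,-0.5],[0,0,-0.5],[0,0,-0.5],[0,0,-0.5],[0,0,-0.5],[0,0,-0.5],[0,0,0],[0,0,0],[0,0,0],[0,0,0]], rotation=[[0,0,0],[0,0,0],[0,0,0],[0,0,0],[0,0,0],[0,0,0],[0,0,0],[0,0,0],[0,0,0],[0,0,0]], fingers=[0,0,0,0,0,0,0,0,0,0])

```text
clock: 6.45
eef_pos: [0.6202, -0.1922, 0.0506]
tcp_rot: [-0.185, 2.131, -2.131]
ft_force: [-0.4, -4.1, 0.1]
width: 0.006
```

Run:
```python
from h import *
go([.621,-.194,.05],-80.1)
s=snap('scene','s3');snap('side','d3');b=dict(np.load('pics/d3.npz'));tq()
cv2.imwrite('pics/c3.png',np.hstack([cv2.resize(s['pixels'][180:290,170:290],None,fx=3,fy=3,interpolation=2),cv2.resize(b['pixels'][165:275,250:370],None,fx=3,fy=3,interpolation=2)]))
```

```text
t 6.45 pos [ 0.6202 -0.1922  0.0506] psi -80.1 down [ 0. -0. -1.] w 0.006 q [-0.3   0.59  1.7  -0.    0.85  1.1 ]
slide mm [-0.4  0.6  1.9] ry 0.0 slide if turned first [-0.4  0.6  1.9]
F [-0.2 -3.3  2.1] M [-0.6   0.05  0.03] rxF -0.147 rxF+Mz -0.119 r 0.1959 ang -80.5
```

View pics/c3.png

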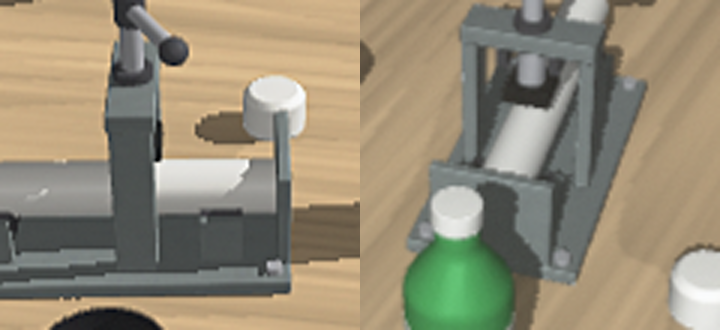

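The pipe's end is now at the plate (277,190 in the crop), or within a millimetre or two. I'll push until the force rises.

jog_arm(slide=[[0,0,-0.5],[0,0,-0.5],[0,0,-0.5],[0,0,-0.5],[0,0,0],[0,0,0],[0,0,0],[0,0,0],[0,0,0],[0,0,0]], rotation=[[0,0,0],[0,0,0],[0,0,0],[0,0,0],[0,0,0],[0,0,0],[0,0,0],[0,0,0],[0,0,0],[0,0,0]], fingers=[0,0,0,0,0,0,0,0,0,0])

```text
clock: 7.8
eef_pos: [0.6203, -0.192, 0.0508]
tcp_rot: [-0.184, 2.128, -2.133]
ft_force: [0.2, -12.6, 0.7]
width: 0.005
```

jog_arm(slide=[[0,0,15],[0,0,15],[0,-50,0],[0,-60,0],[0,-60,0],[0,-40,0],[-9,0,-60],[-9,0,-62],[-10,0,-62],[-9,0,-62]], rotation=[[0,0,0],[0,0,0],[0,0,0],[0,0,0],[0,0,0],[0,0,0],[0,0,0],[0,0,0],[0,0,0],[0,0,0]], fingers=[0,0,0,0,0,0,40,40,40,40])

```text
clock: 9.05
eef_pos: [0.6191, 0.03, 0.2607]
tcp_rot: [-0.184, 2.132, -2.131]
ft_force: [0.7, -0.2, -0.1]
width: 0.414
```

jog_arm(slide=[[0,0,0],[0,0,0],[0,0,0],[0,0,0],[0,0,0],[0,0,0],[0,0,0],[0,0,0],[0,0,0],[0,0,0]], rotation=[[0,-0.183,0],[0,-0.183,0],[0,-0.183,0],[0,-0.183,0],[0,-0.183,0],[0,-0.183,0],[0,-0.183,0],[0,-0.183,0],[0,-0.183,0],[0,-0.183,0]], fingers=[40,40,40,40,40,40,40,40,40,40])

```text
clock: 10.3
eef_pos: [0.6193, 0.0281, 0.2604]
tcp_rot: [-1.385, 0.882, -0.88]
ft_force: [0.3, 0.4, -0.4]
width: 0.437
```

jog_arm(slide=[[0,0,0],[0,0,0],[0,0,0],[0,0,0],[0,0,0],[0,0,0],[0,0,0],[0,0,0],[0,0,0],[0,0,0]], rotation=[[0,-0.183,0],[0,-0.183,0],[0,-0.183,0],[0,-0.183,0],[0,-0.183,0],[0,-0.183,0],[0,-0.183,0],[0,-0.183,0],[0,-0.183,0],[0,-0.18,0]], fingers=[40,40,40,40,40,40,40,40,40,40])

```text
clock: 11.55
eef_pos: [0.6193, 0.0281, 0.2604]
tcp_rot: [-1.501, -0.543, 0.543]
ft_force: [-0.5, 0.3, 0.1]
width: 0.439
```

Run:
```python
from h import *
s=snap('wrist','w4')
go([.620,.028,.195],130)
d=s['depth'];C=cloud(s);print(s['extrinsics'].round(3))
m=(C[...,2]>.185)&(C[...,2]<.215)&(np.hypot(C[...,0]-.588,C[...,1]-.001)<.1)&(d>0)
print(m.sum(),cv2.minAreaRect(C[m][:,:2].astype(np.float32)))
```

```text
t 11.6 pos [0.6193 0.0281 0.2604] psi 130.3 down [-0.001  0.    -1.   ] w 0.436 q [ 0.04  0.32  1.61  0.    1.21 -2.23]
slide mm [ 0.5 65.4 -0.6] ry 0.005 slide if turned first [ 0.5 65.4 -0.6]
[[-0.639 -0.745 -0.192  0.565]
 [ 0.769 -0.619 -0.161 -0.017]
 [ 0.001 -0.25   0.968  0.418]
 [ 0.     0.     0.     1.   ]]
4288 ((0.5853046178817749, 0.0003035999834537506), (0.15324991941452026, 0.021288514137268066), 38.41188430786133)
```

View pics/w4.png

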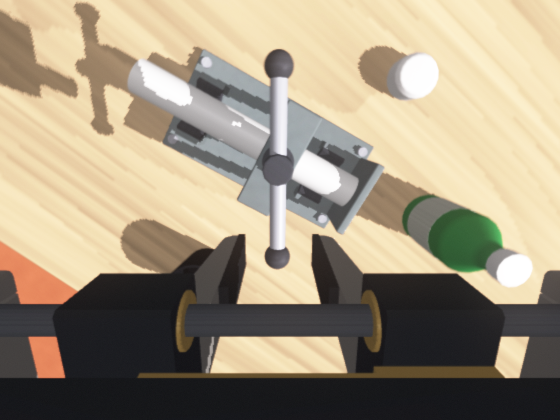

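The wrist view shows the bar upright at column 278, running midway between the fingers (columns 240 and 315), hub at (278,167). It is aligned, so I'll descend and grip.

jog_arm(slide=[[0,25,-1],[0,25,0],[0,15,0],[0,0,0],[0,0,0],[0,0,0],[0,0,0],[0,0,0],[0,0,0],[0,0,0]], rotation=[[0,0.03,0],[0,0,0],[0,0,0],[0,0,0],[0,0,0],[0,0,0],[0,0,0],[0,0,0],[0,0,0],[0,0,0]], fingers=[40,40,40,40,0,0,0,0,0,0], grip_force=40)

```text
clock: 12.85
eef_pos: [0.6202, 0.0277, 0.1962]
tcp_rot: [-1.509, -0.516, 0.515]
ft_force: [-1.8, 0.8, 5.8]
width: 0.118
```

```bash
sed -i 's/AX=.*/AX=np.array([.5865,.0008])/' h.py
python3 - <<'E'
from h import *
go([.6194,.0269,.195],128.5);tq()
E
```

```text
t 12.85 pos [0.6202 0.0277 0.1962] psi 127.7 down [ 0.001  0.    -1.   ] w 0.118 q [ 0.04  0.38  1.67  0.    1.09 -2.19]
slide mm [-1.1  1.2 -0.1] ry -0.014 slide if turned first [-1.1  1.2 -0.1]
F [-1.8  0.8  5.8] M [0.16 0.09 0.16] rxF 0.075 rxF+Mz 0.238 r 0.0431 ang 38.6
```

jog_arm(slide=[[-0.6,0,-7.4],[-0.6,0,-7.4],[-0.6,0,-7.4],[-0.6,0,-7.4],[-0.6,0,-7.4],[-0.6,0,-7.4],[-0.6,0,-7.4],[-0.6,0,-7.4],[-0.6,0,-7.4],[-0.6,0,-7.4]], rotation=[[0,0.1745,0],[0,0.1745,0],[0,0.1745,0],[0,0.1745,0],[0,0.1745,0],[0,0.1745,0],[0,0.1745,0],[0,0.1745,0],[0,0.1745,0],[0,0.1745,0]], fingers=[0,0,0,0,0,0,0,0,0,0])

```text
clock: 14.1
eef_pos: [0.6077, -0.0378, 0.1963]
tcp_rot: [-1.399, 0.846, -0.853]
ft_force: [2.6, -6.2, 3.1]
width: 0.12
```

Run:
```python
from h import *
go([.6194,.0269,.195],28);tq()
```

```text
t 14.1 pos [ 0.6077 -0.0378  0.1963] psi 27.4 down [ 0.003 -0.002 -1.   ] w 0.12 q [-0.06  0.36  1.7  -0.    1.08 -0.54]
slide mm [-52.1   1.1  40.2] ry -0.01 slide if turned first [-51.7   1.1  40.7]
F [ 2.6 -6.2  3.1] M [-0.97 -0.57  0.32] rxF -0.032 rxF+Mz 0.287 r 0.0441 ang -61.2
```

jog_arm(slide=[[-0.6,0,-7.4],[-0.6,0,-7.4],[-0.6,0,-7.4],[-0.6,0,-7.4],[-0.6,0,-7.4],[-0.6,0,-7.4],[-0.6,0,-7.4],[-0.6,0,-7.4],[0,0,0],[0,0,0]], rotation=[[0,0.1745,0],[0,0.1745,0],[0,0.1745,0],[0,0.1745,0],[0,0.1745,0],[0,0.1745,0],[0,0.1745,0],[0,0.1745,0],[0,0,0],[0,0,0]], fingers=[0,0,0,0,0,0,0,0,0,0])

```text
clock: 15.35
eef_pos: [0.5514, -0.0264, 0.1962]
tcp_rot: [-0.633, 1.842, -1.845]
ft_force: [-7.7, -7.2, 11.5]
width: 0.12
```

Run:
```python
from h import *
tq();go([.6194,.0269,.26],128.5)
```

```text
F [-7.7 -7.2 11.5] M [-1.29  1.32 -0.14] rxF 0.043 rxF+Mz -0.093 r 0.0444 ang -142.2
t 15.35 pos [ 0.5514 -0.0264  0.1962] psi -52.2 down [-0.003 -0.002 -1.   ] w 0.12 q [-0.05  0.28  1.82 -0.    1.05  0.86]
slide mm [-86.2 -64.2  -0.5] ry -3.155 slide if turned first [ 86.2 -64.2  -0.7]
```

jog_arm(slide=[[0,0,0],[0,0,0],[0,-32,0],[0,-32,0],[-43,0,0],[-43,0,0],[0,0,0],[0,0,0],[0,0,0],[0,0,0]], rotation=[[0,0,0],[0,0,0],[0,0,0],[0,0,0],[0,0,0],[0,0,0],[0,-0.1848,0],[0,-0.1848,0],[0,-0.1848,0],[0,-0.1848,0]], fingers=[40,40,40,40,40,40,40,40,40,40])

```text
clock: 16.6
eef_pos: [0.6208, 0.0279, 0.2592]
tcp_rot: [-1.126, 1.331, -1.331]
ft_force: [0.0, 0.9, 0.2]
width: 0.436
```

jog_arm(slide=[[0,0,0],[0,0,0],[0,0,0],[0,0,0],[0,0,0],[0,0,0],[0,0,0],[0,0,0],[0,0,0],[0,0,0]], rotation=[[0,-0.1848,0],[0,-0.1848,0],[0,-0.1848,0],[0,-0.1848,0],[0,-0.1848,0],[0,-0.1848,0],[0,-0.1848,0],[0,-0.1848,0],[0,-0.1848,0],[0,-0.1848,0]], fingers=[40,40,40,40,40,40,40,40,40,40])

```text
clock: 17.85
eef_pos: [0.6208, 0.0279, 0.2592]
tcp_rot: [-1.569, -0.087, 0.087]
ft_force: [0.6, 0.7, -0.0]
width: 0.431
```

jog_arm(slide=[[0,0,0],[0,0,0],[0,0,0],[0,0,0],[0,0,0],[0,0,0],[0,0,0],[0,0,0],[0,0,0],[0,0,0]], rotation=[[0,-0.1848,0],[0,-0.1848,0],[0,-0.1848,0],[0,0,0],[0,0,0],[0,0,0],[0,0,0],[0,0,0],[0,0,0],[0,0,0]], fingers=[40,40,40,40,40,40,40,40,40,40])

```text
clock: 19.1
eef_pos: [0.6208, 0.0277, 0.2596]
tcp_rot: [-1.509, -0.516, 0.516]
ft_force: [0.1, 0.6, 1.0]
width: 0.431
```

Run:
```python
from h import *
s=snap('wrist','w5')
C=cloud(s)
m=(C[...,2]>.185)&(C[...,2]<.215)&(np.hypot(C[...,0]-.588,C[...,1]-.001)<.1)
(c,l,a)=cv2.minAreaRect(C[m][:,:2].astype(np.float32));print(c,l,a)
tq();go([.6194,.0269,.195],90+a)
```

```text
(0.585782527923584, 6.97895884513855e-05) (0.15412849187850952, 0.02116578258574009) 37.541744232177734
F [ 0.4 -0.   0. ] M [ 0.07 -0.12 -0.01] rxF -0.013 rxF+Mz -0.026 r 0.0436 ang 38.1
t 19.15 pos [0.6208 0.0277 0.2596] psi 127.7 down [ 0.  0. -1.] w 0.437 q [ 0.04  0.32  1.61  0.    1.21 -2.19]
slide mm [-1.6 64.6  0.2] ry 0.003 slide if turned first [-1.6 64.6  0.2]
```

jog_arm(slide=[[-1.6,25,0],[0,25,0],[0,15,0],[0,0,0],[0,0,0],[0,0,0],[0,0,0],[0,0,0],[0,0,0],[0,0,0]], rotation=[[0,0,0],[0,0,0],[0,0,0],[0,0,0],[0,0,0],[0,0,0],[0,0,0],[0,0,0],[0,0,0],[0,0,0]], fingers=[40,40,40,40,0,0,0,0,0,0])

```text
clock: 20.4
eef_pos: [0.62, 0.0266, 0.1952]
tcp_rot: [-1.509, -0.517, 0.515]
ft_force: [0.9, -1.0, 5.4]
width: 0.116
```

Run:
```python
from h import *
tq();go([.6194,.0269,.195],127.5);ctrl.snapshot('side');tq()
```

```text
F [ 0.9 -1.   5.4] M [-0.15 -0.23  0.03] rxF -0.058 rxF+Mz -0.029 r 0.0423 ang 37.5
t 20.4 pos [0.62   0.0266 0.1952] psi 127.7 down [ 0.001 -0.    -1.   ] w 0.116 q [ 0.04  0.38  1.68 -0.    1.09 -2.19]
slide mm [-0.3  0.2  0.6] ry 0.004 slide if turned first [-0.3  0.2  0.6]
F [ 0.8 -1.3  6.1] M [-0.15 -0.21  0.03] rxF -0.063 rxF+Mz -0.032 r 0.0423 ang 37.6
```

jog_arm(slide=[[-0.4,0,-5.9],[-0.4,0,-5.9],[-0.4,0,-5.9],[-0.4,0,-5.9],[-0.4,0,-5.9],[-0.4,0,-5.9],[-0.4,0,-5.9],[-0.4,0,-5.9],[-0.4,0,-5.9],[-0.4,0,-5.9]], rotation=[[0,0.14,0],[0,0.14,0],[0,0.14,0],[0,0.14,0],[0,0.14,0],[0,0.14,0],[0,0.14,0],[0,0.14,0],[0,0.14,0],[0,0.14,0]], fingers=[0,0,0,0,0,0,0,0,0,0])

```text
clock: 21.7
eef_pos: [0.6184, -0.0281, 0.1953]
tcp_rot: [-1.491, 0.581, -0.585]
ft_force: [2.1, -1.1, 4.8]
width: 0.118
```

Run:
```python
from h import *
tq();go([.6194,.0269,.195],127.5)
for i in range(3): ctrl.snapshot('side');tq()
```

```text
F [ 2.1 -1.1  4.8] M [-0.29 -0.52  0.27] rxF 0.026 rxF+Mz 0.296 r 0.0431 ang -42.2
t 21.7 pos [ 0.6184 -0.0281  0.1953] psi 47.3 down [ 0.002 -0.    -1.   ] w 0.118 q [-0.05  0.37  1.68 -0.    1.08 -0.87]
slide mm [-36.6   0.2  41.1] ry -1.4 slide if turned first [34.3  0.2 43.1]
F [ 1.4 -3.8  3.6] M [-0.7  -0.34  0.11] rxF -0.077 rxF+Mz 0.029 r 0.0431 ang -43.0
F [ 1.4 -5.2  6.4] M [-0.89 -0.38  0.04] rxF -0.121 rxF+Mz -0.076 r 0.0431 ang -43.0
F [ 0.9 -5.9  5.3] M [-0.98 -0.3   0.08] rxF -0.159 rxF+Mz -0.083 r 0.0431 ang -43.0
```

jog_arm(slide=[[-0.2,0,-4.3],[-0.2,0,-4.3],[-0.2,0,-4.3],[-0.2,0,-4.3],[-0.2,0,-4.3],[-0.2,0,-4.3],[-0.2,0,-4.3],[-0.2,0,-4.3],[-0.2,0,-4.3],[-0.2,0,-4.3]], rotation=[[0,0.1,0],[0,0.1,0],[0,0.1,0],[0,0.1,0],[0,0.1,0],[0,0.1,0],[0,0.1,0],[0,0.1,0],[0,0.1,0],[0,0.1,0]], fingers=[0,0,0,0,0,0,0,0,0,0])

```text
clock: 23.1
eef_pos: [0.5795, -0.0423, 0.1952]
tcp_rot: [-1.123, 1.33, -1.336]
ft_force: [4.0, -6.4, 4.0]
width: 0.116
```

Run:
```python
from h import *
tq();go([.6194,.0269,.195],127.5)
```

```text
F [ 4.  -6.4  4. ] M [-1.15 -0.62  0.17] rxF 0.216 rxF+Mz 0.387 r 0.0437 ang -99.2
t 23.1 pos [ 0.5795 -0.0423  0.1952] psi -9.7 down [ 0.003 -0.002 -1.   ] w 0.116 q [-0.07  0.32  1.76 -0.    1.06  0.1 ]
slide mm [-74.9   0.2  27.6] ry -2.395 slide if turned first [73.7  0.2 30.6]
```

jog_arm(slide=[[-0.1,0,-1.7],[-0.1,0,-1.7],[-0.1,0,-1.7],[-0.1,0,-1.7],[-0.1,0,-1.7],[-0.1,0,-1.7],[-0.1,0,-1.7],[-0.1,0,-1.7],[-0.1,0,-1.7],[-0.1,0,-1.7]], rotation=[[0,0.04,0],[0,0.04,0],[0,0.04,0],[0,0.04,0],[0,0.04,0],[0,0.04,0],[0,0.04,0],[0,0.04,0],[0,0.04,0],[0,0.04,0]], fingers=[0,0,0,0,0,0,0,0,0,0])

```text
clock: 24.35
eef_pos: [0.5635, -0.0363, 0.1952]
tcp_rot: [-0.886, 1.61, -1.617]
ft_force: [0.8, -10.3, 6.1]
width: 0.115
```

Run:
```python
from h import *
tq();go([.6194,.0269,.195],127.5)
```

```text
F [  0.8 -10.3   6.1] M [-1.96 -0.22  0.14] rxF 0.267 rxF+Mz 0.406 r 0.0437 ang -121.8
t 24.35 pos [ 0.5635 -0.0363  0.1952] psi -32.5 down [ 0.001 -0.003 -1.   ] w 0.115 q [-0.07  0.29  1.8  -0.    1.05  0.5 ]
slide mm [-83.4   0.1  13.2] ry -2.793 slide if turned first [82.8  0.1 16.1]
```

jog_arm(slide=[[0,0,-1.7],[0,0,-1.7],[0,0,-1.7],[0,0,-1.7],[0,0,-1.7],[0,0,-1.7],[0,0,-1.7],[0,0,-1.7],[0,0,-1.7],[0,0,-1.7]], rotation=[[0,0.04,0],[0,0.04,0],[0,0.04,0],[0,0.04,0],[0,0.04,0],[0,0.04,0],[0,0.04,0],[0,0.04,0],[0,0.04,0],[0,0.04,0]], fingers=[0,0,0,0,0,0,0,0,0,0])

```text
clock: 25.6
eef_pos: [0.551, -0.0246, 0.1952]
tcp_rot: [-0.584, 1.874, -1.88]
ft_force: [0.6, -10.7, 6.9]
width: 0.121
```

Run:
```python
from h import *
tq();go([.6194,.0269,.195],127.5)
s=snap('scene','s6')
for i in range(3): tq();ctrl.snapshot('side')
b=snap('side','d6')
cv2.imwrite('pics/c6.png',np.hstack([cv2.resize(s['pixels'][180:290,170:290],None,fx=3,fy=3,interpolation=2),cv2.resize(b['pixels'][165:275,250:370],None,fx=3,fy=3,interpolation=2)]))
```

```text
F [  0.6 -10.7   6.9] M [-1.84 -0.09  0.14] rxF 0.395 rxF+Mz 0.532 r 0.0437 ang -144.4
t 25.6 pos [ 0.551  -0.0246  0.1952] psi -55.4 down [ 0.001 -0.003 -1.   ] w 0.121 q [-0.05  0.27  1.83 -0.    1.04  0.92]
slide mm [-85.6   0.1  -3.6] ry -3.193 slide if turned first [85.6  0.1 -0.8]
F [ -0.1 -10.5   7. ] M [-1.74  0.05  0.07] rxF 0.374 rxF+Mz 0.442 r 0.0437 ang -144.6
F [ 0.2 -9.6  6.6] M [-1.76  0.01  0.08] rxF 0.345 rxF+Mz 0.427 r 0.0437 ang -144.7
F [ -0.2 -10.3   7.9] M [-1.78  0.05  0.04] rxF 0.362 rxF+Mz 0.397 r 0.0437 ang -144.6
```

View pics/c6.png

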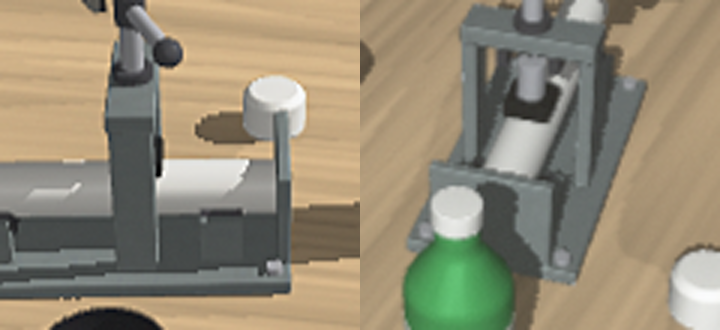

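The foot now rests on the pipe. Torque while turning is 0.53 N m against 0.29 free, and about 0.41 at rest, which fits roughly 90 N. I'll release and withdraw.

jog_arm(slide=[[0,0,0],[0,0,0],[0,0,0],[0,-25,0],[0,-35,0],[0,-40,0],[0,-40,0],[0,0,0],[0,0,0],[0,0,0]], rotation=[[0,0,0],[0,0,0],[0,0,0],[0,0,0],[0,0,0],[0,0,0],[0,0,0],[0,0,0],[0,0,0],[0,0,0]], fingers=[40,40,40,40,40,40,40,40,40,40])

```text
clock: 27.1
eef_pos: [0.5498, -0.0229, 0.333]
tcp_rot: [-0.584, 1.881, -1.879]
ft_force: [0.8, 0.7, 0.1]
width: 0.435
```

Run:
```python
from h import *
tq();go([.6194,.0269,.195],127.5)
s=snap('scene','s7');b=snap('side','d7')
a0=np.load('pics/s1.npz');b0=np.load('pics/d1.npz')
for n,x in(('then',a0),('now',s)):
    for u,v in((262,212),(321,192),(205,288)):print(n,P(x,u,v).round(3))
for n,C in(('sc',cloud(s)),('si',cloud(b))):
    m=(C[...,2]>.185)&(C[...,2]<.215)&(np.hypot(C[...,0]-.587,C[...,1]-.001)<.09)
    print(n,cv2.minAreaRect(C[m][:,:2].astype(np.float32)))
cv2.imwrite('pics/c7.png',np.hstack([cv2.resize(s['pixels'][150:340,100:350],None,fx=1.6,fy=1.6,interpolation=2),cv2.resize(b['pixels'][115:305,200:400],None,fx=1.6,fy=1.6,interpolation=2)]))
```

```text
F [0.8 0.7 0.1] M [-0.06 -0.05 -0.04] rxF -0.006 rxF+Mz -0.048 r 0.0437 ang -147.2
t 27.1 pos [ 0.5498 -0.0229  0.333 ] psi -55.6 down [-0.003  0.    -1.   ] w 0.435 q [-0.04  0.15  1.66  0.    1.33  0.93]
slide mm [-85.9 137.9  -1.5] ry -3.195 slide if turned first [ 85.8 137.9  -3.1]
then [0.425 0.076 0.036]
then [0.536 0.22  0.171]
then [0.754 0.022 0.063]
now [0.426 0.076 0.037]
now [0.538 0.22  0.171]
now [0.754 0.022 0.064]
sc ((0.5891568660736084, 0.0023611783981323242), (0.14969955384731293, 0.021102188155055046), 35.0894889831543)
si ((0.5842487215995789, 0.0013519935309886932), (0.15379361808300018, 0.02490304969251156), 32.96596145629883)
```

View pics/c7.png

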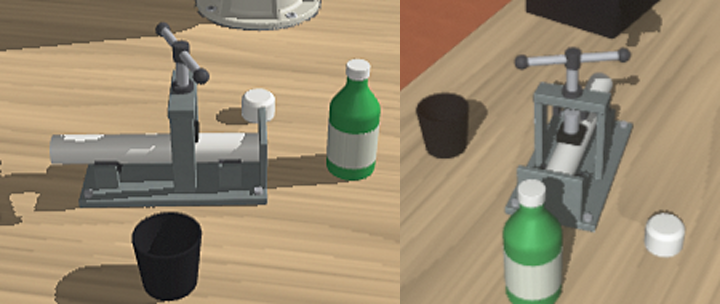

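The pipe's end is at the stop (260,148 in the crop), the foot is down on it, the gripper is clear, and the pot, bottle and cap have not moved.

```bash
python3 -c "
from rig import ctrl
print(ctrl.finish_job())"
```

```text
the job is handed in; nothing more can be done
None
```

The pipe is against the stop plate and clamped, and I handed the job in with the gripper clear. It took 27 s of robot time.

- **Pipe at the stop:** I pushed it with closed fingers until it stopped. Over the last 2 mm commanded it moved only 0.2 mm, and the force rose from about 4 N to 12.6 N. The final pictures show its end at the plate.
- **Clamp:** I wound the handle clockwise about 6.3 rad, holding one arm for the first half turn and the other for the second. The second half turn ran about 3 degrees over.
- **Tightness:** The handle took 0.29–0.30 N m while running free and 0.53 N m at the end, about 1.8 times as hard. At rest I read 0.40–0.44 N m. Both fit roughly 90 N on the pipe, which is firm but well short of crushing.
- **Other objects:** The final pictures put the pot, bottle and end cap within 2 mm of where they started.

Two checks disagreed with what I expected:
- **Readings at rest while free:** After the fast free turns I read about −0.09 N m at rest instead of +0.2. I put this down to the arm overshooting, so I judged tightness from readings taken while turning slowly.
- **Torque rise:** It went 0.39, 0.41, 0.53 N m at 0.4 rad intervals, which is less even than predicted. A line through the three points still gives about 0.52 N m at the end.

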